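Raise and lock the ratchet stand of a candle-drying rack

ROBOT

A 6-joint arm with a two-finger parallel gripper is mounted at the origin on the work surface. World frame = base frame: x ahead of the robot, y to its left, z up, the work surface at z = 0. Lengths are in m, angles in rad, forces in N, time in s.
With the tool pointing down it reaches from about 0.3 to 0.875 m from the base axis. Payload 6.4 kg.
Tool frame: the origin (TCP) lies at the very end of the fingers, on their centre line; the grasp point (between the pads) lies 19 mm behind it; z points along the fingers, y is the line along which they close (so a half turn about z gives the same grasp; the last joint's range is limited). The gripper opens to 85 mm and grips with 20 to 120 N. Pads are 22 mm wide; open, the fingers measure 114 mm over their backs; the gripper's body (76 mm by 85 mm) begins 54 mm behind the grasp point. The pads swing forward as they close: fully open they stand 13 mm farther back than shut.
Start: joints at [0.952, 0.181, 1.607, -0, 1.354, -0.206], TCP at [0.231, 0.527, 0.231] pointing down, gripper open.
Joint ranges: [-2.99, 2.99], [-0.89, 2.07], [0.3, 2.58], [-1.14, 4.28], [0, 2.63], [-3.12, 3.12]. Speed limits (rad/s): [2.57, 2.57, 3.01, 3.14, 3.14, 3.14].

INTERFACE

Orientations are given as a unit quaternion [w, x, y, z].
In Python, from rig import arm gives the robot as it stands.
- The arm moves only by the shell command python3 -m handwheel 'ROWS' [FORCE]. ROWS is JSON, a list of rows, each a list of 7 numbers: the shift along the tool's x, y, z in cm, then the turn, a rotation vector about the tool's x, y, z in rad, then the opening, from 0 (shut) to 1 (fully open). In form: [[tx, ty, tz, ax, ay, az, grip], ...]. A call has 1 to 20 rows; each row is the pose to reach, as a shift and turn from the pose commanded when the call began, along the tool's axes at that moment; what a row does not reach only later rows make up. A row lasts 1/12 s, in which the tool goes at most 41.7 mm and 7.16 degrees, less where a joint would pass 70% of its speed; a pose out of reach is approached as far as the arm can. A call with a gripper value outside its range is refused whole. The fingers move at their own pace and stop on an object; FORCE is the grip in N (left out, the last holds). Time passes only in rows, so rows that repeat a pose let the fingers close. It gives the time, the measured TCP pose, the force and the opening at its end, in the units of the state.
- arm.get_state(): the state, without advancing time (a new reading comes with each control period).
- arm.capture(name): name is "scene" or "side" or "wrist"; returns (picture, depth): 400x640x3 uint8, red, green, blue; 400x640 float32, m along the optical axis (not along the pixel's ray), 0 where there is no reading.
- arm.camera_model(name): a dict with "fx", "fy", "cx", "cy" (pixels), "k1" (the pictures are not rectified: a ray, as slopes to the right and down, at radius r is drawn at 1 + k1 r^2 times it, then the intrinsics apply), "pose" (4x4, takes a point from camera to world coordinates). Camera axes: x right, y up, looking along -z (the intrinsics and any distortion apply to the point x, -y, -z); pixel columns grow to the right and rows downward; lengths in m; the calibration is good to about 2 mm. A picture is of the moment at which its call begins: read the wrist's pose just before it. camera_model takes no time and is no camera call; for the wrist camera it gives the pose at the moment of the call.
- arm.hand_in(): hands the job in, once; it reports no verdict.
The state is a dict: "time": time; "joint_pos": joint angles; "qvel": joint speeds; "joint_efforts": joint torques, N m; "tool_pos": TCP position; "ee_rot": TCP orientation; "contact_force": force on the tool from outside, world axes, zero at the start; "moment": the same for the moment, N m; "gripper_width": finger opening in m.
Only numpy, scipy, OpenCV 4.12 (cv2) and the standard library are available. Lean on these libraries where they do the work, as an engineer would, in place of code of your own. Each camera call takes 0.05 s, during which the arm holds its last target. There are 200 camera calls.

TASK

Get the ratchet stand of the candle-drying rack ready for its rail: raise its toothed column by exactly four clicks of the spring pawl, counting from where it now stands at the bottom, and let it down gently so that its weight rests on the pawl, neither dropping it nor pressing it onto the pawl. Then fold the locking lever gently down until it lies level against its stop, and let go. Leave everything else on the table where it is.

Things in the scene. Friction and masses are not known exactly. Their poses are not given: they have to be found in the camera images.
- stand: the ratchet stand, bolted to the table: grey round foot (diameter 128 mm, 12 mm thick) with a square upright sleeve (38 mm wide) up to 85 mm above the table. Origin: centre of the foot's underside, on the column's axis; z up, +x is the side on which the teeth, the pawl and the locking lever are. It may be left or right of its plain partner.
- column: steel ratchet column (24 mm square bar, 0.45 to 0.7 kg), slides straight up in the sleeve (70 mm), at the bottom at the start. On top a dark head block 44 x 44 mm, 28 mm high, with horns at its +x and -x ends up to 31 mm above the block's centre; grip its flat y sides from above, fingers closing along y. Origin: centre of the head block, 164 mm above the table at the start; axes as the stand's.
- teeth (a point): point on the column's toothed +x face, 60 mm below the head block's centre. Teeth 4 mm deep, 8 mm apart, undersides flat, tops sloping. Going up, each pushes the spring pawl aside (the pull rises by 5 to 9 N), then the pawl snaps in under it and the pull drops: one click, no way back down. First click 3 to 20 mm above the bottom, the next each 8 mm on; let down, the column then rests on the pawl.
- collar: aluminium collar (50 x 50 mm, 22 mm high) fixed round the top of the sleeve. On its +x side two cheeks (36 mm over both, up to 48 mm above the collar's underside) hold the small spring pawl (19 mm wide, wedge-nosed, flat on top) between them; the pawl is clamped higher or lower from day to day, so count by feel. Origin: on the column's axis at the collar's underside, 85 mm above the table.
- lock (a joint): angle of the locking lever: 0 = lying level, against its stop; it starts raised 0.6 to 0.8 rad above level. Stiff hinge (moves at about 3 N at the paddle), stays where it is left.
- lock_hinge (a point): the locking lever's hinge, 62 mm from the column's axis on the stand's +x side, 26 mm above the collar's underside; the hinge runs along the stand's y. The lever is a flat steel strip 6 mm thick and 92 mm long that points away from the column (stand's +x) and slopes up; the last 34 mm are a paddle 26 mm wide.
- lock_pad (a point): point on the upper face of the lever's paddle, 60 mm from the hinge along the lever: the place to press down. With the lever level it lies 122 mm from the column's axis, 29 mm above the collar's underside.
- post: plain partner stand of fixed height (round bar, same foot and head, no teeth, collar or lever), top at 231 mm. Leave alone. Origin: centre of its underside.
- tin1: aluminium candle tin, 51 mm across, 38 mm high; bystander. Origin: centre of its underside.
- tin2: candle tin like tin1; bystander.
- tin3: candle tin like tin1; bystander.
- beaker: orange plastic beaker, 80 mm across, 95 mm high; bystander. Origin: centre of its underside.
- pot: stainless pot, 180 mm across, 110 mm high, on a cork trivet; bystander. Origin: centre of its underside.
- spoon: spoon lying on the table; bystander.
- rail: wooden rail, 460 mm long, 22 mm square, lying along y at the far side of the table; bystander. Origin: centre of its underside.

How it is judged:
By the outcome, as a careful person would: the job done as asked, in the order asked, and still so for the second after the job is handed in, with the robot touching nothing.
It also fails if it takes over 58 s, if anything falls off the work surface, if the arm or the gripper's body presses on something with over 40 N, if the wrist force passes 120 N, or if a joint passes its speed limit or range.

## Working session

There is one attempt and no reset: what is moved stays moved. The work goes in short steps, Python scripts to look and compute and a shell command to move; the robot and the scene stay as the last step left them, time stands still between calls to the robot, and variables do not carry over. Pictures are saved under pics/ and viewed, on a budget of 10 in all, crops included, one or two more only if the job needs it, and the job is handed in when it is done.

```bash
mkdir -p pics; cat > h.py <<'E'
import numpy as np, cv2
from rig import arm
def pt(cam,d,u,v):
    x=(u-cam["cx"])/cam["fx"]; y=(v-cam["cy"])/cam["fy"]; a,b=x,y
    for _ in range(20):
        s=1+cam["k1"]*(a*a+b*b); a,b=x/s,y/s
    return (np.array(cam["pose"])@np.array([a*d,-b*d,-d,1]))[:3]
def cloud(cam,D):
    return np.array([[*pt(cam,D[v,u],u,v),u,v] for v in range(0,400,2) for u in range(0,640,2) if D[v,u]>0])
E
python3 - <<'E'
from h import *
for n in ("scene","side"):
    c=arm.camera_model(n); p,d=arm.capture(n)
    cv2.imwrite(f"pics/{n}0.png",p[:,:,::-1]); np.savez(f"{n}0.npz",p=p,d=d,c=c)
    print(n,c)
s=arm.get_state();print(s)
E
```

```text
scene {'fx': 398.8311977670685, 'fy': 398.8311977670685, 'cx': 321.2759528184136, 'cy': 202.26160857459797, 'k1': -0.05815105275865789, 'pose': array([[ 0.71985809, -0.60037833,  0.34835354,  0.9037691 ],
       [ 0.69401387,  0.61371548, -0.37642801, -0.36639123],
       [ 0.01220926,  0.51273694,  0.85845895,  1.05166651],
       [ 0.        ,  0.        ,  0.        ,  1.        ]])}
side {'fx': 385.8795917072682, 'fy': 385.8795917072682, 'cx': 316.8589314083921, 'cy': 199.82845067868598, 'k1': -0.09169123200230919, 'pose': array([[ 0.90735364,  0.32570785, -0.26575131,  0.25419828],
       [-0.42034263,  0.70995254, -0.5650482 , -0.57135365],
       [ 0.00463018,  0.62440514,  0.78108692,  0.93069364],
       [ 0.        ,  0.        ,  0.        ,  1.        ]])}
{'time': 0.1, 'joint_pos': array([ 9.51694993e-01,  1.81441725e-01,  1.60788063e+00, -2.14025041e-05,
        1.35382304e+00, -2.06301613e-01]), 'qvel': array([ 0.00060725, -0.00353793, -0.00042778,  0.00013239,  0.00011697,
       -0.00064951]), 'joint_efforts': array([-9.87735802e-04, -4.45872152e+01, -3.52239203e+01, -4.25490616e-04,
        4.07611515e-03, -4.14702436e-05]), 'tool_pos': array([0.23037701, 0.52629775, 0.23050156]), 'ee_rot': array([-3.01818693e-04,  2.04935184e-01,  9.78775239e-01, -7.15375601e-04]), 'contact_force': array([-0.19242652,  0.67245616, -0.26408099]), 'moment': array([ 0.00744176, -0.00094819,  0.00635891]), 'gripper_width': 0.08567401677756749}
```

View pics/scene0.png

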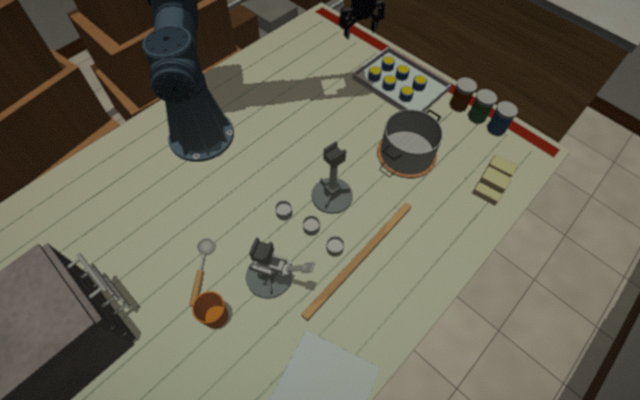

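View pics/side0.png

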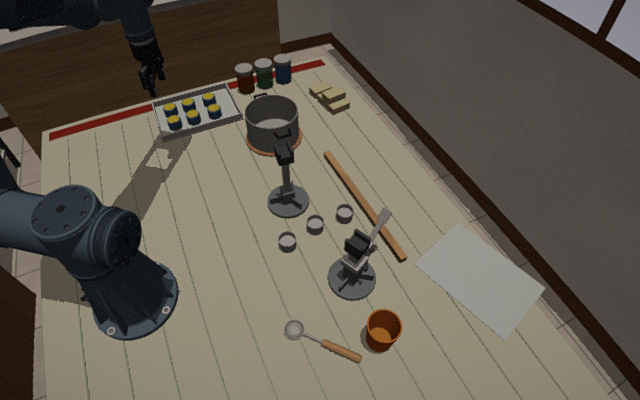

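The scene view shows the ratchet stand's head at about (262,250) and its lever paddle at (305,267). In the side view the head is at (357,242) and the paddle at (385,216). Next I measure the stand from depth.

```bash
python3 - <<'E'
from h import *
for n,(u0,u1,v0,v1) in {"scene":(235,330,230,300),"side":(320,400,200,300)}.items():
    z=np.load(f"{n}0.npz",allow_pickle=True); c=z["c"].item(); d=z["d"]
    P=np.array([[*pt(c,d[v,u],u,v),u,v] for v in range(v0,v1) for u in range(u0,u1) if d[v,u]>0])
    foot=P[(P[:,2]>.006)&(P[:,2]<.02)]; 
    (fx,fy),r=cv2.minEnclosingCircle(foot[:,:2].astype(np.float32)); print(n,"foot",fx,fy,r)
    for lo,hi in((.17,.18),(.185,.21),(.12,.17)):
        h=P[(P[:,2]>lo)&(P[:,2]<hi)]; print(lo,len(h),h[:,:3].mean(0),cv2.minAreaRect(h[:,:2].astype(np.float32)))
    # lever: points with 0.1<z<0.2 farther than 75 mm from axis
    q=P[(P[:,2]>.1)&(P[:,2]<.22)&(np.hypot(P[:,0]-fx,P[:,1]-fy)>.07)]
    print("lever",len(q),q[:,:3].mean(0),q[np.hypot(q[:,0]-fx,q[:,1]-fy).argmax()])
    a=np.arctan2(*(q[:,:2].mean(0)-[fx,fy])[::-1]);print("yaw",a)
E
```

```text
scene foot 0.5680786967277527 -0.1163879930973053 0.13207685947418213
0.17 226 [ 0.55806244 -0.17276975  0.17618339] ((0.5890690088272095, -0.15532748401165009), (0.15093682706356049, 0.04407231882214546), 26.06654167175293)
0.185 167 [ 0.54132133 -0.17973997  0.19278896] ((0.5399110317230225, -0.1792881041765213), (0.044583529233932495, 0.04345424473285675), 25.909387588500977)
0.12 421 [ 0.58801921 -0.15941197  0.14095267] ((0.5885574817657471, -0.15602582693099976), (0.15203918516635895, 0.04322107881307602), 26.36879539489746)
lever 501 [ 0.5608317  -0.18107998  0.1576207 ] [ 5.29983571e-01 -2.10207995e-01  1.03583147e-01  2.53000000e+02
  2.68000000e+02]
yaw -1.6823543799058116
side foot 0.630014955997467 -0.12153889238834381 0.17124997079372406
0.17 213 [ 0.5625339  -0.17103891  0.17617499] ((0.5893659591674805, -0.15686652064323425), (0.1528208702802658, 0.04342404752969742), 25.70127296447754)
0.185 205 [ 0.53945103 -0.18105443  0.19300659] ((0.5400075316429138, -0.1795641928911209), (0.04559629410505295, 0.0449642539024353), 24.71413230895996)
0.12 376 [ 0.59218646 -0.1591442   0.14797523] ((0.5876773595809937, -0.15998660027980804), (0.14659753441810608, 0.041982315480709076), 24.066171646118164)
lever 869 [ 0.53941923 -0.18530783  0.15362067] [ 5.28234491e-01 -2.11835536e-01  1.06083828e-01  3.56000000e+02
  2.71000000e+02]
yaw -2.5282643027806415
```

```bash
python3 -m handwheel '[[0,0,-4,0,0,0,1],[0,0,-8,0,0,0.1,1],[-3,-3,-10,0,0,0.2,1],[-56.7,-52.2,-10,0,0,2.283,1],[-56.7,-52.2,-10,0,0,2.283,1],[-56.7,-52.2,-10,0,0,2.283,1],[-56.7,-52.2,-10,0,0,2.283,1],[-56.7,-52.2,-10,0,0,2.283,1],[-56.7,-52.2,-10,0,0,2.283,1],[-56.7,-52.2,-10,0,0,2.283,1],[-56.7,-52.2,-10,0,0,2.283,1],[-56.7,-52.2,-10,0,0,2.283,1],[-56.7,-52.2,-10,0,0,2.283,1],[-56.7,-52.2,-10,0,0,2.283,1],[-56.7,-52.2,-10,0,0,2.283,1],[-56.7,-52.2,-10,0,0,2.283,1],[-56.7,-52.2,-10,0,0,2.283,1],[-56.7,-52.2,-10,0,0,2.283,1],[-56.7,-52.2,-10,0,0,2.283,1],[-56.7,-52.2,-10,0,0,2.283,1]]' 40
```

```text
time: 1.77
tool_pos: [0.5308, -0.1584, 0.3307]
ee_rot: [-0.0, 0.976, 0.218, -0.0]
contact_force: [0.8, 0.8, 0.4]
gripper_width: 0.0856
```

```bash
cat >> h.py <<'E'
from scipy.spatial.transform import Rotation as R
def tool():
    s=arm.get_state(); q=s["ee_rot"]; return s["tool_pos"],R.from_quat([q[1],q[2],q[3],q[0]])
def go(target,yaw):  # yaw = world angle of tool x (tool down)
    p,r=tool(); t=R.from_matrix(np.array([[np.cos(yaw),np.sin(yaw),0],[np.sin(yaw),-np.cos(yaw),0],[0,0,-1]]))
    print("pos",p.round(4),"shift cm",(r.inv().apply(np.array(target)-p)*100).round(2),"turn",(r.inv()*t).as_rotvec().round(4))
E
python3 -m handwheel '[[0,0,0,0,0,0,1],[0,0,0,0,0,0,1]]'
python3 - <<'E'
from h import *
go([.540,-.1795,.3305],.445)
c=arm.camera_model("wrist"); p,d=arm.capture("wrist"); cv2.imwrite("pics/w1.png",p[:,:,::-1]); np.savez("w1.npz",p=p,d=d,c=c); print(c["pose"])
P=cloud(c,d); h=P[(P[:,2]>.185)&(P[:,2]<.21)]; 
for lo,hi in((.17,.183),(.185,.2),(.1,.17)):
    h=P[(P[:,2]>lo)&(P[:,2]<hi)&(np.hypot(P[:,0]-.54,P[:,1]+.18)<.2)]
    if len(h): print(lo,len(h),cv2.minAreaRect(h[:,:2].astype(np.float32)))
E
```

```text
time: 1.93
tool_pos: [0.5305, -0.1583, 0.3297]
ee_rot: [-0.001, 0.976, 0.219, -0.001]
contact_force: [0.0, -0.4, -0.1]
gripper_width: 0.0854
pos [ 0.5305 -0.1583  0.3297] shift cm [-0.05  2.32 -0.09] turn [-0.0023  0.0017 -0.0024]
[[ 0.42874057  0.86641337  0.25594802  0.59570837]
 [-0.90342654  0.41161914  0.11995906 -0.12802393]
 [-0.00141897 -0.28266155  0.95921866  0.47281561]
 [ 0.          0.          0.          1.        ]]
0.17 447 ((0.593235433101654, -0.15366899967193604), (0.143385112285614, 0.04175686836242676), 25.471847534179688)
0.185 324 ((0.5415907502174377, -0.1781005859375), (0.04249259829521179, 0.04197560250759125), 24.881746292114258)
0.1 867 ((0.5877348780632019, -0.16437441110610962), (0.14367182552814484, 0.06000731512904167), 25.38420867919922)
```

View pics/w1.png

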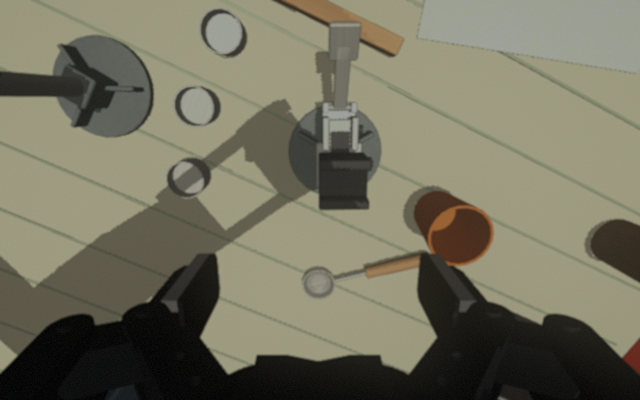

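The wrist view has the head at (344,180), the lever pointing up to the paddle at (344,40), and the beaker well clear. I'm going down onto the head.

```bash
python3 -m handwheel '[[0.05,1.2,0,0,0,0,1],[0.05,2.3,0,0,0,0,1],[0.05,2.3,3,0,0,0,1],[0.05,2.3,6,0,0,0,1],[0.05,2.3,9,0,0,0,1],[0.05,2.3,12,0,0,0,1],[0.05,2.3,14,0,0,0,1],[0.05,2.3,15.5,0,0,0,1],[0.05,2.3,16.5,0,0,0,1],[0.05,2.3,17.3,0,0,0,1],[0.05,2.3,17.8,0,0,0,1],[0.05,2.3,18.2,0,0,0,1],[0.05,2.3,18.2,0,0,0,1]]' 40; python3 -m handwheel '[[0,0,0,0,0,0,0.7],[0,0,0,0,0,0,0.6],[0,0,0,0,0,0,0.55]]'
python3 - <<'E'
from h import *
go([.5408,-.179,.147],.44)
E
```

```text
time: 3.07
tool_pos: [0.5411, -0.1768, 0.1492]
ee_rot: [0.0, 0.975, 0.221, 0.0]
contact_force: [0.0, -0.1, 0.1]
gripper_width: 0.0854
time: 3.32
tool_pos: [0.5415, -0.1771, 0.15]
ee_rot: [0.0, 0.975, 0.221, 0.001]
contact_force: [-0.4, -0.4, 0.6]
gripper_width: 0.0518
pos [ 0.5415 -0.1771  0.15  ] shift cm [-0.14  0.14  0.3 ] turn [ 0.0012 -0.0008  0.0058]
```

```bash
python3 -m handwheel '[[-0.1,0.1,0.3,0,0,0,0.6],[-0.1,0.1,0.3,0,0,0,0.6],[-0.1,0.1,0.3,0,0,0,0.5],[-0.1,0.1,0.3,0,0,0,0.4],[-0.1,0.1,0.3,0,0,0,0.4],[-0.1,0.1,0.3,0,0,0,0.4],[-0.1,0.1,0.3,0,0,0,0.4]]' 50
python3 - <<'E'
from h import *
go([.5408,-.179,.147],.44);print(arm.get_state()["contact_force"])
E
```

```text
time: 3.9
tool_pos: [0.5402, -0.1779, 0.1463]
ee_rot: [-0.0, 0.975, 0.221, -0.0]
contact_force: [-2.9, 1.7, 4.5]
gripper_width: 0.0431
pos [ 0.5402 -0.1779  0.1463] shift cm [ 0.01  0.12 -0.07] turn [-0.0008  0.0005  0.0059]
[-2.87234033  1.69839104  4.48366703]
```

```bash
f(){ grep -E 'tool_pos|contact' | tr '\n' ' '; echo; }
for i in 1; do
python3 -m handwheel '[[0,0,-0.1,0,0,0,0.4]]' | f
python3 -m handwheel '[[0,0,-0.1,0,0,0,0.4]]' | f
python3 -m handwheel '[[0,0,-0.1,0,0,0,0.4]]' | f
python3 -m handwheel '[[0,0,-0.1,0,0,0,0.4]]' | f
python3 -m handwheel '[[0,0,-0.1,0,0,0,0.4]]' | f
python3 -m handwheel '[[0,0,-0.1,0,0,0,0.4]]' | f
python3 -m handwheel '[[0,0,-0.1,0,0,0,0.4]]' | f
python3 -m handwheel '[[0,0,-0.1,0,0,0,0.4]]' | f
python3 -m handwheel '[[0,0,-0.1,0,0,0,0.4]]' | f
python3 -m handwheel '[[0,0,-0.1,0,0,0,0.4]]' | f
python3 -m handwheel '[[0,0,-0.1,0,0,0,0.4]]' | f
python3 -m handwheel '[[0,0,-0.1,0,0,0,0.4]]' | f
python3 -m handwheel '[[0,0,-0.1,0,0,0,0.4]]' | f
python3 -m handwheel '[[0,0,-0.1,0,0,0,0.4]]' | f
python3 -m handwheel '[[0,0,-0.1,0,0,0,0.4]]' | f
python3 -m handwheel '[[0,0,-0.1,0,0,0,0.4]]' | f
done
```

```text
tool_pos: [0.5402, -0.1779, 0.1464] contact_force: [1.7, 0.3, -6.8] 
tool_pos: [0.5402, -0.1779, 0.1469] contact_force: [1.8, -0.1, -7.4] 
tool_pos: [0.5402, -0.1779, 0.1481] contact_force: [0.8, 0.4, -7.6] 
tool_pos: [0.5402, -0.1779, 0.1493] contact_force: [0.4, 0.6, -8.2] 
tool_pos: [0.5402, -0.1779, 0.1506] contact_force: [-0.2, 0.4, -7.6] 
tool_pos: [0.5402, -0.1779, 0.1518] contact_force: [-0.7, 1.5, -7.4] 
tool_pos: [0.5402, -0.1779, 0.1529] contact_force: [0.1, 0.2, -7.9] 
tool_pos: [0.5402, -0.1779, 0.154] contact_force: [-0.4, 0.8, -7.6] 
tool_pos: [0.5402, -0.1779, 0.1551] contact_force: [-0.9, 0.7, -7.5] 
tool_pos: [0.5402, -0.1779, 0.1561] contact_force: [-0.5, 1.0, -7.2] 
tool_pos: [0.5402, -0.1779, 0.157] contact_force: [0.3, 0.2, -14.3] 
tool_pos: [0.5402, -0.1779, 0.1573] contact_force: [2.3, -0.1, -16.6] 
tool_pos: [0.5402, -0.1779, 0.158] contact_force: [3.1, 0.3, -18.3] 
tool_pos: [0.5401, -0.1779, 0.159] contact_force: [3.2, -0.1, -19.7] 
tool_pos: [0.5402, -0.1779, 0.1601] contact_force: [4.4, -0.5, -21.2] 
tool_pos: [0.5401, -0.1779, 0.1612] contact_force: [4.6, -0.9, -23.2]
```

```bash
f(){ grep -E 'tool_pos|contact' | tr '\n' ' '; echo; }
python3 -m handwheel '[[0,0,-0.1,0,0,0,0.4]]' 70| f
python3 -m handwheel '[[0,0,-0.1,0,0,0,0.4]]' | f
python3 -m handwheel '[[0,0,-0.1,0,0,0,0.4]]' | f
python3 -m handwheel '[[0,0,-0.1,0,0,0,0.4]]' | f
```

```text
tool_pos: [0.5402, -0.1779, 0.1624] contact_force: [1.6, 1.4, -8.9] 
tool_pos: [0.5402, -0.1779, 0.1649] contact_force: [-3.8, 3.2, -10.0] 
tool_pos: [0.5402, -0.1779, 0.1657] contact_force: [0.5, 1.4, -16.7] 
tool_pos: [0.5402, -0.178, 0.1663] contact_force: [0.5, 0.1, -17.7]
```

```bash
f(){ grep -E 'tool_pos|contact' | tr '\n' ' '; echo; }
python3 -m handwheel '[[0,0,-0.1,0,0,0,0.4]]' | f
python3 -m handwheel '[[0,0,-0.1,0,0,0,0.4]]' | f
python3 -m handwheel '[[0,0,-0.1,0,0,0,0.4]]' | f
python3 -m handwheel '[[0,0,-0.1,0,0,0,0.4]]' | f
python3 -m handwheel '[[0,0,-0.1,0,0,0,0.4]]' | f
python3 -m handwheel '[[0,0,-0.1,0,0,0,0.4]]' | f
python3 -m handwheel '[[0,0,-0.1,0,0,0,0.4]]' | f
python3 -m handwheel '[[0,0,-0.1,0,0,0,0.4]]' | f
python3 -m handwheel '[[0,0,-0.1,0,0,0,0.4]]' | f
python3 -m handwheel '[[0,0,-0.1,0,0,0,0.4]]' | f
python3 -m handwheel '[[0,0,-0.1,0,0,0,0.4]]' | f
python3 -m handwheel '[[0,0,-0.1,0,0,0,0.4]]' | f
python3 -m handwheel '[[0,0,-0.1,0,0,0,0.4]]' | f
python3 -m handwheel '[[0,0,-0.1,0,0,0,0.4]]' | f
python3 -m handwheel '[[0,0,-0.1,0,0,0,0.4]]' | f
```

```text
tool_pos: [0.5402, -0.1779, 0.1669] contact_force: [1.1, 0.7, -19.0] 
tool_pos: [0.5402, -0.1779, 0.1677] contact_force: [1.6, 1.7, -19.3] 
tool_pos: [0.5402, -0.1779, 0.1686] contact_force: [2.4, 1.3, -22.2] 
tool_pos: [0.5402, -0.1779, 0.1695] contact_force: [1.6, 1.5, -23.1] 
tool_pos: [0.5402, -0.1779, 0.171] contact_force: [-5.3, 4.5, -7.2] 
tool_pos: [0.5402, -0.1779, 0.1732] contact_force: [-2.5, 2.4, -16.0] 
tool_pos: [0.5402, -0.1779, 0.1738] contact_force: [-2.8, 2.7, -17.9] 
tool_pos: [0.5402, -0.1779, 0.1744] contact_force: [-0.5, 2.3, -17.8] 
tool_pos: [0.5402, -0.1779, 0.175] contact_force: [-0.9, 1.7, -18.8] 
tool_pos: [0.5402, -0.1779, 0.1758] contact_force: [-1.3, 1.9, -20.4] 
tool_pos: [0.5402, -0.1779, 0.1767] contact_force: [-0.5, 0.8, -21.2] 
tool_pos: [0.5402, -0.1779, 0.1776] contact_force: [0.1, 2.1, -22.3] 
tool_pos: [0.5402, -0.1779, 0.1791] contact_force: [-6.9, 5.7, -7.2] 
tool_pos: [0.5402, -0.1779, 0.1812] contact_force: [-4.7, 4.2, -15.3] 
tool_pos: [0.5402, -0.1779, 0.1819] contact_force: [-3.1, 3.6, -17.3]
```

```bash
f(){ grep -E 'tool_pos|contact' | tr '\n' ' '; echo; }
python3 -m handwheel '[[0,0,-0.1,0,0,0,0.4]]' | f
python3 -m handwheel '[[0,0,-0.1,0,0,0,0.4]]' | f
python3 -m handwheel '[[0,0,-0.1,0,0,0,0.4]]' | f
python3 -m handwheel '[[0,0,-0.1,0,0,0,0.4]]' | f
python3 -m handwheel '[[0,0,-0.1,0,0,0,0.4]]' | f
python3 -m handwheel '[[0,0,-0.1,0,0,0,0.4]]' | f
```

```text
tool_pos: [0.5402, -0.1779, 0.1826] contact_force: [-2.5, 3.2, -19.6] 
tool_pos: [0.5402, -0.1779, 0.1832] contact_force: [-2.3, 3.3, -19.5] 
tool_pos: [0.5402, -0.1779, 0.184] contact_force: [-2.6, 3.0, -20.3] 
tool_pos: [0.5402, -0.1779, 0.1848] contact_force: [-2.8, 3.0, -22.3] 
tool_pos: [0.5402, -0.1779, 0.1856] contact_force: [-2.8, 3.6, -22.3] 
tool_pos: [0.5402, -0.1779, 0.1873] contact_force: [-7.8, 6.6, -7.5]
```

```bash
f(){ grep -E 'tool_pos|contact' | tr '\n' ' '; echo; }
python3 -m handwheel '[[0,0,0,0,0,0,0.4]]' | f
python3 -m handwheel '[[0,0,0,0,0,0,0.4]]' | f
python3 -m handwheel '[[0,0,0.05,0,0,0,0.4]]' | f
python3 -m handwheel '[[0,0,0.05,0,0,0,0.4]]' | f
python3 -m handwheel '[[0,0,0.05,0,0,0,0.4]]' | f
python3 -m handwheel '[[0,0,0.05,0,0,0,0.4]]' | f
```

```text
tool_pos: [0.5403, -0.1779, 0.1887] contact_force: [-10.4, 6.3, -7.7] 
tool_pos: [0.5402, -0.1779, 0.1888] contact_force: [-9.0, 6.6, -9.1] 
tool_pos: [0.5403, -0.178, 0.1887] contact_force: [-10.4, 6.6, -5.8] 
tool_pos: [0.5402, -0.178, 0.1883] contact_force: [-9.8, 7.1, -5.7] 
tool_pos: [0.5403, -0.1779, 0.1879] contact_force: [-10.3, 7.7, -6.1] 
tool_pos: [0.5403, -0.178, 0.1875] contact_force: [-10.0, 5.9, -5.9]
```

```bash
f(){ grep -E 'tool_pos|contact' | tr '\n' ' '; echo; }
python3 -m handwheel '[[0,0,0.03,0,0,0,0.4]]' | f
python3 -m handwheel '[[0,0,0.03,0,0,0,0.4]]' | f
python3 -m handwheel '[[0,0,0.03,0,0,0,0.4]]' | f
python3 -m handwheel '[[0,0,0.03,0,0,0,0.4]]' | f
```

```text
tool_pos: [0.5402, -0.1779, 0.1871] contact_force: [-10.2, 6.8, -5.9] 
tool_pos: [0.5403, -0.178, 0.1868] contact_force: [-10.4, 6.7, -5.2] 
tool_pos: [0.5403, -0.1779, 0.1868] contact_force: [-11.7, 7.0, -2.9] 
tool_pos: [0.5403, -0.178, 0.1868] contact_force: [-11.8, 7.6, -0.5]
```

```bash
f(){ grep -E 'tool_pos|contact|width' | tr '\n' ' '; echo; }
python3 -m handwheel '[[0,0,0,0,0,0,0.4]]' | f
python3 -m handwheel '[[-0.02,-0.03,0,0,0,0,0.4],[-0.04,-0.06,0,0,0,0,0.4],[-0.04,-0.06,0,0,0,0,0.4]]' | f
python3 -m handwheel '[[-0.02,-0.03,0,0,0,0,0.4],[-0.02,-0.03,0,0,0,0,0.4]]' 20| f
```

```text
tool_pos: [0.5403, -0.178, 0.1868] contact_force: [-11.9, 7.2, -2.5] gripper_width: 0.043 
tool_pos: [0.5403, -0.178, 0.1869] contact_force: [-7.7, 6.4, -5.4] gripper_width: 0.0429 
tool_pos: [0.5403, -0.1779, 0.1869] contact_force: [-6.6, 5.3, -5.7] gripper_width: 0.0429
```

```bash
f(){ grep -E 'tool_pos|contact|width' | tr '\n' ' '; echo; }
python3 -m handwheel '[[-0.02,-0.02,0.02,0,0,0,0.4],[-0.03,-0.03,0.02,0,0,0,0.4]]' | f
python3 -m handwheel '[[-0.01,-0.01,0.02,0,0,0,0.4],[-0.01,-0.01,0.02,0,0,0,0.4]]' | f
```

```text
tool_pos: [0.5403, -0.178, 0.1869] contact_force: [-4.3, 4.0, -5.7] gripper_width: 0.043 
tool_pos: [0.5403, -0.178, 0.1868] contact_force: [-4.5, 4.4, -4.2] gripper_width: 0.0431
```

```bash
f(){ grep -E 'tool_pos|contact|width' | tr '\n' ' '; echo; }
python3 -m handwheel '[[0,0,0.03,0,0,0,0.4],[0,0,0.03,0,0,0,0.4]]' | f
python3 -m handwheel '[[0,0,0.02,0,0,0,0.4],[0,0,0.02,0,0,0,0.4]]' | f
```

```text
tool_pos: [0.5403, -0.178, 0.1868] contact_force: [-4.9, 3.6, -3.3] gripper_width: 0.0432 
tool_pos: [0.5403, -0.178, 0.1868] contact_force: [-6.7, 3.9, -2.1] gripper_width: 0.0429
```

The column rests on the pawl: height holds at 0.1868 while the pull fell to about 2 N. I'm releasing it.

```bash
f(){ grep -E 'tool_pos|contact|width' | tr '\n' ' '; echo; }
python3 -m handwheel '[[0,0,0,0,0,0,0.53],[0,0,0,0,0,0,0.6],[0,0,0,0,0,0,0.7],[0,0,0,0,0,0,0.7]]' | f
python3 -m handwheel '[[0,0,-1,0,0,0,0.8],[0,0,-3,0,0,0,0.8],[0,0,-5,0,0,0,0.8],[0,0,-8,0,0,0,0.8],[0,0,-11,0,0,0,0.5],[0,0,-14,0,0,0,0.2],[0,0,-14,0,0,0,0],[0,0,-14,0,0,0,0]]' | f
python3 - <<'E'
from h import *
tool()
c=arm.camera_model("wrist"); p,d=arm.capture("wrist"); cv2.imwrite("pics/w2.png",p[:,:,::-1]); np.savez("w2.npz",p=p,d=d,c=c)
A=np.array([.5408,-.179]);X=np.array([.905,.426]);Y=np.array([-.426,.905])
for n in("wrist","scene","side"):
    if n!="wrist": c=arm.camera_model(n); p,d=arm.capture(n)
    P=cloud(c,d); x=(P[:,:2]-A)@X; y=(P[:,:2]-A)@Y; z=P[:,2]
    h=(abs(x)<.026)&(abs(y)<.026)&(z>.19)&(z<.25); print(n,"head top z",np.percentile(z[h],[5,25,50,75,95,99]).round(4),"xy",x[h].mean().round(4),y[h].mean().round(4))
    l=(x>.07)&(x<.16)&(abs(y)<.03)&(z>.1)&(z<.22)
    k=np.polyfit(x[l],z[l],1); print("lever y",y[l].mean(),"slope",np.arctan(k[0]),"z at x=.062",np.polyval(k,.062),"max x,z",x[l].max(),z[l].max(),l.sum())
E
```

```text
tool_pos: [0.5418, -0.1794, 0.1868] contact_force: [-0.2, -0.0, -0.5] gripper_width: 0.0596 
tool_pos: [0.5406, -0.1784, 0.3274] contact_force: [-0.8, -0.2, -0.5] gripper_width: 0.02 
wrist head top z [0.2055 0.2189 0.2205 0.2353 0.2365 0.2371] xy 0.0018 0.0003
lever y 0.0011572745026100818 slope 0.7403872788044902 z at x=.062 0.11607185719648967 max x,z 0.1296539357990052 0.17705263664285753 434
scene head top z [0.1977 0.2152 0.2187 0.2329 0.2356 0.2369] xy 0.0011 -0.0035
lever y -0.0003964562112730452 slope 0.7367675873512816 z at x=.062 0.1159249495453275 max x,z 0.12912198462124008 0.17520063098689287 45
side head top z [0.1994 0.2164 0.2198 0.2333 0.2362 0.2373] xy -0.0039 -0.0032
lever y -0.0002624880893727347 slope 0.743378261877415 z at x=.062 0.11485814821884975 max x,z 0.1278427322707288 0.17523581037278058 58
```

View pics/w2.png

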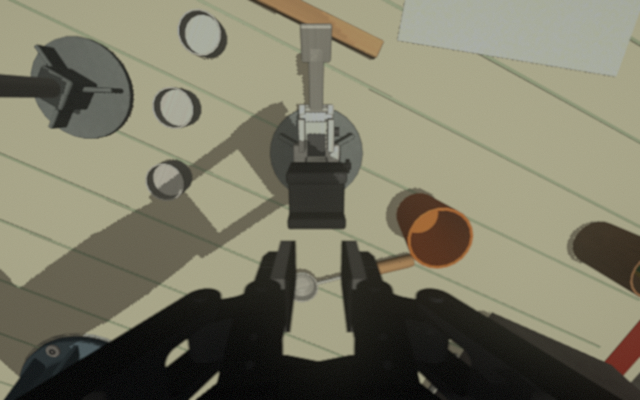

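The wrist view shows the column standing alone with its horns at about 0.2365 m, 41 mm up. The lever is straight ahead with its paddle at (315,45), raised about 0.74 rad. Next I move over the paddle.

```bash
f(){ grep -E 'tool_pos|contact|width' | tr '\n' ' '; echo; }
python3 -m handwheel '[[3.5,0,0,0,0,0,0],[7,0,0,0,0,0,0],[10.6,0,0,0,0,0,0],[10.6,0,3,0,0,0,0],[10.6,0,6,0,0,0,0],[10.6,0,9,0,0,0,0],[10.6,0,11.5,0,0,0,0],[10.6,0,13.2,0,0,0,0],[10.6,0,14.2,0,0,0,0],[10.6,0,14.2,0,0,0,0],[10.6,0,14.2,0,0,0,0]]' | f
python3 - <<'E'
from h import *
p,r=tool(); print(((p[:2]-[.5408,-.179])@np.array([[.905,-.426],[.426,.905]])).round(4), p[2]); print(arm.get_state()["joint_pos"])
E
```

```text
tool_pos: [0.6344, -0.1317, 0.1806] contact_force: [-0.3, -0.4, -0.5] gripper_width: 0.0003 
[0.1049 0.0029] 0.1806055714415044
[-3.87428754e-01  3.85331808e-01  1.45615683e+00 -2.55281982e-05
  1.30149996e+00  7.37690641e-01]
```

```bash
f(){ grep -E 'tool_pos|contact' | tr '\n' ' '; echo; }
python3 -m handwheel '[[0,0.2,0.3,0,0,0,0],[0,0.2,0.6,0,0,0,0],[0,0.2,0.9,0,0,0,0],[0,0.2,1.2,0,0,0,0]]' | f
python3 -m handwheel '[[0,0,0.15,0,0,0,0],[0,0,0.3,0,0,0,0]]' | f
python3 -m handwheel '[[0,0,0.15,0,0,0,0],[0,0,0.3,0,0,0,0]]' | f
python3 -m handwheel '[[0.05,0,0.2,0,0,0,0],[0.1,0,0.4,0,0,0,0],[0.15,0,0.6,0,0,0,0]]' | f
python3 -m handwheel '[[0.05,0,0.2,0,0,0,0],[0.1,0,0.4,0,0,0,0],[0.15,0,0.6,0,0,0,0]]' | f
```

```text
tool_pos: [0.636, -0.1337, 0.1697] contact_force: [-0.1, -0.2, -0.5] 
tool_pos: [0.6355, -0.1335, 0.166] contact_force: [1.0, -0.2, -0.1] 
tool_pos: [0.6356, -0.1335, 0.163] contact_force: [0.7, -0.3, -0.3] 
tool_pos: [0.6375, -0.133, 0.1577] contact_force: [-0.9, -0.2, 3.4] 
tool_pos: [0.6386, -0.1323, 0.1513] contact_force: [0.6, -0.2, 4.3]
```

```bash
f(){ grep -E 'tool_pos|contact' | tr '\n' ' '; echo; }
python3 -m handwheel '[[0.05,0,0.2,0,0,0,0],[0.1,0,0.4,0,0,0,0],[0.15,0,0.6,0,0,0,0],[0.2,0,0.8,0,0,0,0]]' | f
python3 -m handwheel '[[0.05,0,0.2,0,0,0,0],[0.1,0,0.4,0,0,0,0],[0.15,0,0.6,0,0,0,0],[0.2,0,0.8,0,0,0,0]]' | f
python3 -m handwheel '[[0.05,0,0.2,0,0,0,0],[0.1,0,0.4,0,0,0,0],[0.15,0,0.6,0,0,0,0],[0.2,0,0.8,0,0,0,0]]' | f
python3 -m handwheel '[[0.03,0,0.15,0,0,0,0],[0.06,0,0.3,0,0,0,0],[0.1,0,0.45,0,0,0,0],[0.1,0,0.6,0,0,0,0]]' | f
```

```text
tool_pos: [0.6402, -0.1313, 0.143] contact_force: [0.6, 0.6, 4.3] 
tool_pos: [0.6421, -0.1304, 0.1349] contact_force: [0.9, 0.6, 3.6] 
tool_pos: [0.6438, -0.1296, 0.1269] contact_force: [1.4, 0.8, 3.6] 
tool_pos: [0.6447, -0.1292, 0.121] contact_force: [1.0, 1.5, 4.7]
```

```bash
f(){ grep -E 'tool_pos|contact' | tr '\n' ' '; echo; }
python3 -m handwheel '[[0,0,0.1,0,0,0,0],[0,0,0.2,0,0,0,0]]' | f
python3 -m handwheel '[[0,0,0.1,0,0,0,0],[0,0,0.2,0,0,0,0]]' | f
python3 -m handwheel '[[0,0,0.07,0,0,0,0],[0,0,0.14,0,0,0,0]]' | f
python3 -m handwheel '[[0,0,0.05,0,0,0,0],[0,0,0.05,0,0,0,0]]' | f
python3 -m handwheel '[[0,0,0.05,0,0,0,0],[0,0,0.05,0,0,0,0]]' | f
```

```text
tool_pos: [0.6446, -0.1292, 0.119] contact_force: [0.9, 2.3, 3.0] 
tool_pos: [0.6446, -0.1291, 0.117] contact_force: [2.2, 1.2, 3.6] 
tool_pos: [0.6446, -0.1292, 0.1157] contact_force: [1.9, -0.3, 3.9] 
tool_pos: [0.6445, -0.1292, 0.1151] contact_force: [1.7, 0.9, 1.6] 
tool_pos: [0.6445, -0.1292, 0.1146] contact_force: [2.9, 0.7, 2.2]
```

```bash
f(){ grep -E 'tool_pos|contact' | tr '\n' ' '; echo; }
python3 -m handwheel '[[0,0,0.05,0,0,0,0],[0,0,0.05,0,0,0,0]]' | f
python3 -m handwheel '[[0,0,0.05,0,0,0,0],[0,0,0.05,0,0,0,0]]' | f
python3 -m handwheel '[[0,0,0.04,0,0,0,0],[0,0,0.04,0,0,0,0]]' | f
```

```text
tool_pos: [0.6446, -0.1292, 0.1141] contact_force: [1.1, 0.3, 2.5] 
tool_pos: [0.6445, -0.1292, 0.114] contact_force: [0.6, 0.8, 5.0] 
tool_pos: [0.6446, -0.1292, 0.114] contact_force: [-0.6, 1.1, 7.5]
```

The lever is against its stop: force rises to 7.5 N with z fixed at 0.1140. I'm withdrawing to check.

```bash
f(){ grep -E 'time|tool_pos|contact' | tr '\n' ' '; echo; }
python3 -m handwheel '[[0,0,-0.2,0,0,0,0],[0,0,-1,0,0,0,0],[0,0,-3,0,0,0,0],[0,0,-6,0,0,0,0],[0,0,-9.5,0,0,0,0],[0,0,-13,0,0,0,0],[0,0,-16,0,0,0,0],[-6,0,-19,0,0,0,0],[-10,0,-21,0,0,0,0],[-14,0,-21,0,0,0,0],[-17,0,-21,0,0,0,0],[-17,0,-21,0,0,0,0]]' | f
python3 - <<'E'
from h import *
A=np.array([.5408,-.179]);X=np.array([.905,.426]);Y=np.array([-.426,.905])
for n in("wrist","scene","side"):
    c=arm.camera_model(n); p,d=arm.capture(n); cv2.imwrite(f"pics/{n}9.png",p[:,:,::-1])
    P=cloud(c,d); x=(P[:,:2]-A)@X; y=(P[:,:2]-A)@Y; z=P[:,2]
    h=(abs(x)<.026)&(abs(y)<.026)&(z>.19)&(z<.25)
    l=(x>.07)&(x<.16)&(abs(y)<.03)&(z>.1)&(z<.13)
    print(n,h.sum(),np.percentile(z[h],[50,95,99]).round(4) if h.any() else "",l.sum(), (np.polyfit(x[l],z[l],1),z[l].mean()) if l.sum()>5 else "")
E
```

```text
time: 16.22 tool_pos: [0.4874, -0.2042, 0.3245] contact_force: [-0.2, -0.6, -0.2] 
wrist 1051 [0.22   0.2367 0.2373] 144 (array([-0.01464266,  0.1157094 ]), np.float64(0.11445053929358068))
scene 127 [0.2186 0.2356 0.2362] 62 (array([0.0140993 , 0.11107622]), np.float64(0.1127214495145079))
side 142 [0.2201 0.2367 0.2378] 48 (array([0.01314317, 0.11253541]), np.float64(0.11410638453831819))
```

View pics/wrist9.png

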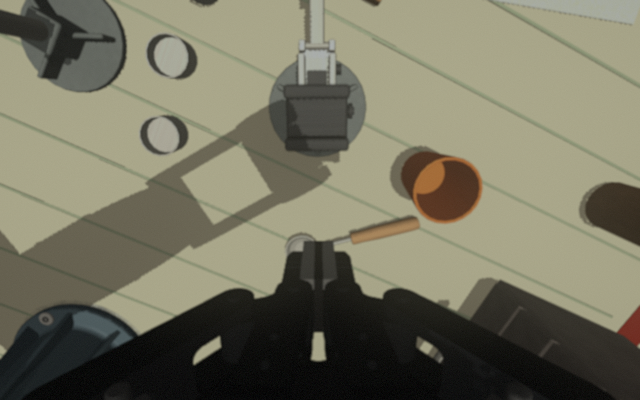

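View pics/scene9.png

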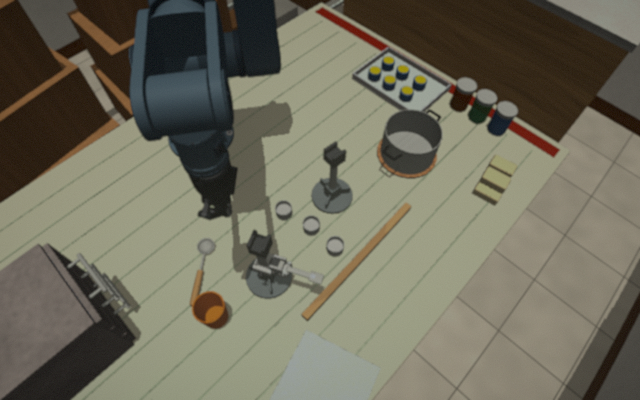

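The scene view shows the lever level, with its paddle at (315,279), and the column raised with its head at (260,245). The tins, beaker, spoon and rail are at the same pixels as before, and the arm is clear. Handing in.

```bash
python3 -c "
from rig import arm
print(arm.hand_in())"
```

```text
the job is handed in; nothing more can be done
None
```

The column is up by exactly four clicks and resting on the pawl. The locking lever is folded level against its stop, and the job is handed in at about 16 s of the 58 s allowed.

- **Column:** The four clicks came at about 16, 24, 32 and 40 mm of lift, each a rise in pull followed by a sharp drop. I lowered it until its height stopped falling and the pull I was carrying fell to about 2 N, then released it. The last images put the horn tops at about 0.236 to 0.237 m, about 41 mm above the start, and unchanged after the lever was folded.
- **Lever:** It moved at about 2 to 5 N and met its stop at a height of 0.1140 m, where the level lever should be. I pressed only to 7.5 N. The last images show it within about 0.015 rad of level.
- **Rest of the table:** By eye, nothing else on the table has moved in the last scene picture, and the arm touches nothing.

**Disagreements:**
- The pull rose by about 15 N at each tooth, not the stated 5 to 9 N. The 8 mm spacing was clear, so I trust the count.
- A sideways force of up to about 14 N built up during the lift and lowering. I eased it to about 8 N before letting go.

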